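# Pull the filter of the workshop dust extractor

### The job

Somebody left a sanding block on the filter flap of the dust extractor: lay it in the empty pocket of the wooden sanding-block tray, flat on its sole with its toe pointing the same way as the other two, and let go of it. Then swing the extractor's flap fully open, back past upright, draw the filter cassette up out of the chamber by its rib, keeping it level, and finish holding it still and level over the middle of the open dust tub, clear above the rim, with the flap left open. The program ends while the gripper still holds the cassette; do not disturb the other things on the bench.

Things in the scene. Friction and masses are not known exactly. Their poses are not given: they have to be found in the camera images.
- extractor: Dust extractor, grey box 320 (x) x 280 (y), fixed. Origin: centre of its underside; x from its front (robot side) to its back. Under the flap is the filter chamber: pit 92 (x) x 152 (y) centred at x = -98, floor at z = 73, rim at z = 160. Behind the flap a motor hood (x -10 to 155) rises to z = 184, with a carry handle at x = 100 up to z = 221.
- flap (a joint): Flap angle in rad: 0 shut, 1.9 fully open (stop; leans back beyond upright). It turns about the extractor's y axis through flap_hinge: the front edge goes up and back. Stiff hinge: stays at any angle where it is left; about 3 N at the handle moves it. The flap is a plate 128 x 240 x 10 over the chamber, its top 170 above the bench when shut.
- flap_handle (a point): Middle of the flap's handle: round bar, diameter 10, along the extractor's y, free over 98 between two arms, 38 clear in front of the flap's edge and the machine's front wall; 165 above the bench when shut. Moves with the flap, 173 from the hinge axis. Pinched from above, pads in front and behind, it turns in a light grip, so the tool can point down all through the swing.
- flap_hinge (a point): Point on the flap's hinge axis, in the middle plane of the extractor, 165 above the bench. Axes as the extractor's; the hinge axis is its y.
- cassette: Flat pleated filter cassette, hidden under the flap: black frame with paper pleats 86 (x) x 146 (y) x 50; on top along x a pull rib 60 long, 12 thick (y), from 50 to 84 above the underside. About 250 g, balanced under the rib. Loose on the chamber floor with 3 clearance all round, axes along the extractor's. Origin: centre of its underside, z up.
- cassette_rib (a point): Grip point on the cassette's rib, 72 above its underside, 22 above the frame: pinch the rib here across y. Axes as the cassette's.
- block: The sanding block that lies on the shut flap at the start. Cork sole 104 x 56 x 12 (x, y, z); on it a wooden grip 70 long (x), 28 wide (y), from 12 to 38 above the underside, set back to x = -50 to +20: the bare thin end of the sole at +x is the toe. About 120 g. Origin: centre of the sole's underside, z up.
- block_toe (a point): Middle of the toe's end edge, on the underside of that block (52 ahead of its origin). Axes as the block's.
- block_grip (a point): Grip point on that block: middle of its wooden grip, at x = -15, y = 0, 34 above the underside; pinch across y. Axes as the block's.
- tray: Wooden tray 230 (x) x 128 (y) x 18, fixed, left or right of the extractor. Three pockets in a row along x, each 66 (x) x 112 (y) inside, floor 5 above the bench, walls 8 thick up to 18. Origin: centre of its underside. The pocket at its -x end (nearest the robot) is empty, the other two hold a block each, toe towards the tray's +y.
- tray_free (a point): Centre of the empty pocket's floor, axes as the tray's. The block's origin belongs here, with the block's x axis along the tray's +y.
- tray_free_toe (a point): Point on the empty pocket's floor where the middle of the block's toe edge belongs (52 from the pocket centre towards the tray's +y).
- tub: Open black dust tub 210 (x) x 180 (y) x 95, walls 5, fixed, on the other side of the extractor from the tray. Origin: centre of its underside.
- tub_mouth (a point): Centre of the tub's mouth, at rim height (95 above the bench).
- block_b: Bystander: second sanding block, the same make, lying in the tray's middle pocket, toe towards the tray's +y.
- block_c: Bystander: third sanding block, the same make, in the tray's far pocket, toe towards the tray's +y.
- screwdriver: Bystander: screwdriver with a yellow handle lying on the bench in front of the extractor, about 200 long.
- tape: Bystander: yellow tape measure standing on the bench, 66 x 36 x 60.
- wrench: Bystander: steel wrench lying at the left edge of the bench.
- brush: Bystander: paint brush lying at the right edge of the bench.
- glue: Bystander: white glue bottle with an orange cap, 60 across and 190 tall, behind on the left.
- jar: Bystander: glass jar with a steel lid, 70 across and 90 tall, behind on the right.
There are look-alikes about, which are no part of the job. What is shaped like the block but green or purple is not meant.

How it is judged:
On the way, in this order (a step that is already met when the one before it is completed fails the run):
1. the sanding block lies let go of in the empty pocket, flat on its sole, toe the same way as the others (distance between block and tray_free below 0.012 m and distance between block_toe and tray_free_toe below 0.015 m and z of each of block, block_toe in the frame of tray_free below 0.004 m and angle between block's own z axis and vertical below 0.1 rad and contact force between the fingers and block below 0.1 N), for 0.2 s.
2. the flap is swung right up, beyond upright (value of joint flap above 1.57 rad), for 0.2 s.
3. the cassette is drawn up clear of the chamber with the flap open (z of cassette in the frame of extractor above 0.162 m and value of joint flap above 1.45 rad and contact force between the fingers and cassette above 0.5 N), for 0.1 s.
At the end, for the whole second after the job is handed in: Block free in the empty pocket: origin within 12 mm, toe within 15 mm, flat on the floor (4 mm). Flap beyond 1.45 rad. Cassette held by the fingers, still, tilt under 0.2 rad, within 40 mm of the tub's centre from above, underside above 100 mm (rim 95), touching neither tub nor extractor (all of step 1 and value of joint flap above 1.45 rad and horizontal distance between cassette and tub_mouth below 0.04 m and height (world z) of cassette above 0.1 m and angle between cassette's own z axis and vertical below 0.2 rad and linear speed of cassette below 0.03 m/s and contact force between the fingers and cassette above 0.5 N and contact force between cassette and tub below 0.1 N and contact force between cassette and extractor below 0.1 N); the arm keeps its last pose, push and grip.
It fails at once if the cassette is tipped more than 0.4 rad from level (angle between cassette's own z axis and vertical above 0.4 rad).
It fails at once if a bystander is shifted more than 30 mm (distance of any of block_b, block_c, screwdriver, tape, wrench, brush, glue, jar from where it was at the start of the episode above 0.03 m).
It also fails if it takes over 69 s, if anything falls off the work surface, if the arm or the gripper's body presses on something with over 40 N, if the wrist force passes 120 N, or if a joint passes its speed limit or range.

### The arm

A 6-joint arm with a two-finger parallel gripper is mounted at the origin on the work surface. World frame = base frame: x ahead of the robot, y to its left, z up, the work surface at z = 0. Lengths are in m, angles in rad, forces in N, time in s.
With the tool pointing down it reaches from about 0.275 to 0.85 m from the base axis. Payload 5.2 kg.
Tool frame: the origin (TCP) lies on the centre line of the jaws, within the pads' length; the fingertips stand 19 mm ahead of it and the grasp point (between the pads) is the TCP; z points along the fingers, y is the line along which they close (so a half turn about z gives the same grasp; the last joint's range is limited). The gripper opens to 85 mm and grips with 20 to 120 N. Pads are 22 mm wide; open, the fingers measure 114 mm over their backs; the gripper's body (76 mm by 85 mm) begins 54 mm behind the grasp point. The pads swing forward as they close: fully open they stand 13 mm farther back than shut.
Start: joints at [-1.307, 0.259, 1.535, -0, 1.348, -0.203], TCP at [0.248, -0.491, 0.25] pointing down, gripper open.
Joint ranges: [-3.14, 3.14], [-0.91, 2.08], [0.19, 2.58], [-1.22, 4.36], [0.22, 2.71], [-3.12, 3.12]. Speed limits (rad/s): [2.57, 2.57, 3.14, 3.14, 3.14, 3.14].

### API

Orientations are given as a rotation vector (axis times angle).
In Python, from rig import * gives the robot as it stands.
- The arm moves only by the tool step_arm, never from a script. Its argument "moves" is a list that holds one entry, the list of rows, each a list of 7 numbers: the finger opening in mm, from 0 to 85.4, then the shift along the tool's x, y, z in units of 60 mm (1.0 is 60 mm), then the turn, a rotation vector about the tool's x, y, z in units of 6 degrees (1.0 is 6 degrees). In form: [[[jaw, tx, ty, tz, rx, ry, rz], ...]]. A call has 1 to 8 rows; each row is the pose to reach, as a shift and turn from the pose commanded when the call began, along the tool's axes at that moment; what a row does not reach only later rows make up. A row lasts 1/8 s, in which the tool goes at most 62.5 mm and 10.7 degrees, less where a joint would pass 70% of its speed; a pose out of reach is approached as far as the arm can. A call with a gripper value outside its range is refused whole. The fingers move at their own pace and stop on an object; "force" is the grip in N (left out, the last holds). Time passes only in rows, so rows that repeat a pose let the fingers close. It gives the time, the measured TCP pose, the force, the opening and the grip force at its end, in the units of the state.
- get_obs(): the state, without advancing time (a new reading comes with each control period).
- snapshot(name): name is "scene" or "top"; returns (picture, depth): 400x640x3 uint8, red, green, blue; 400x640 float32, m along the optical axis (not along the pixel's ray), 0 where there is no reading.
- get_calibration(name): a dict with "fx", "fy", "cx", "cy" (pixels), "D" ([k1, k2, p1, p2, k3] as OpenCV has them; the pictures are not rectified), "rvec" (rotation vector, rad) and "tvec" (3), from world to camera coordinates, as OpenCV has them. Camera axes: x right, y down, z forward; pixel columns grow to the right and rows downward; lengths in m; the calibration is good to about 2 mm. A picture is of the moment at which its call begins. get_calibration takes no time and is no camera call.
- close_job(): hands the job in; it is judged then, once.
The state is a dict: "t": time; "q": joint angles; "qvel": joint speeds; "joint_torque": joint torques, N m; "tcp_pos": TCP position; "eef_rot": TCP orientation; "force": force on the tool from outside, world axes, zero at the start; "moment": the same for the moment, N m; "grip_width": finger opening in m; "gripper_force": force on a finger pad.
Only numpy, scipy, OpenCV 4.12 (cv2) and the standard library are available. Lean on these libraries where they do the work, as an engineer would, in place of code of your own. Each camera call takes 0.05 s, during which the arm holds its last target. There are 200 camera calls.

## Working session

There is one attempt and no reset: what is moved stays moved. The work goes in short steps, Python scripts to look and compute and a tool call to move; the robot and the scene stay as the last step left them, time stands still between calls to the robot, and variables do not carry over. Pictures are saved under pics/ and viewed, at most 12 in all, crops included, and the job is handed in when it is done.

Besides the shell and the picture viewer there is one more tool, called after "Call:" by a JSON object that holds its "api" and its "payload", one argument or row to a line. step_arm: Moves the arm, as the interface text tells. Its arguments: {"type":"object","properties":{"moves":{"type":"array"},"force":{"type":"number"}},"required":["moves"]}

```bash
ls; mkdir -p pics
cat > h.py <<'E'
from rig import *
import numpy as np, cv2
from scipy.spatial.transform import Rotation as R
def cloud(name):
    p,d=snapshot(name); c=get_calibration(name)
    K=np.array([[c['fx'],0,c['cx']],[0,c['fy'],c['cy']],[0,0,1]])
    v,u=np.mgrid[0:400,0:640]
    n=cv2.undistortPoints(np.stack([u,v],-1).reshape(-1,1,2).astype(float),K,np.array(c['D'])).reshape(400,640,2)
    P=np.dstack([n,np.ones((400,640))])*d[...,None]
    Rm=cv2.Rodrigues(np.array(c['rvec'],float))[0]
    W=(P-np.array(c['tvec']).reshape(3))@Rm
    W[d==0]=np.nan
    return p,W
def save(p,f): cv2.imwrite('pics/'+f,p[...,::-1])
E
python3 - <<'E'
from h import *
for n in('top','scene'):
    p,W=cloud(n); save(p,n+'0.png'); np.savez(n+'0.npz',p=p,W=W)
o=get_obs(); print(o)
E
```

```text
pics
{'t': 0.1, 'q': array([-1.30681458e+00,  2.59275629e-01,  1.53596737e+00,  1.02035237e-05,
        1.34802435e+00, -2.02780999e-01]), 'qvel': array([ 3.50695319e-05, -5.73605681e-04, -3.57189461e-03,  4.60861383e-04,
        1.66910180e-03, -3.17756695e-04]), 'joint_torque': array([ 2.58791020e-03, -4.46971786e+01, -2.91248006e+01, -3.69247773e-04,
        6.28850234e-03,  9.71500214e-06]), 'tcp_pos': array([ 0.24741309, -0.49070936,  0.24955737]), 'eef_rot': array([-3.05479592e+00, -7.26160910e-01,  6.48289989e-05]), 'force': array([-0.17559893, -0.47538002,  0.10211828]), 'moment': array([-0.01464704,  0.02472429, -0.0121553 ]), 'gripper_force': 0.0, 'grip_width': 0.08539098019983742}
```

View pics/top0.png

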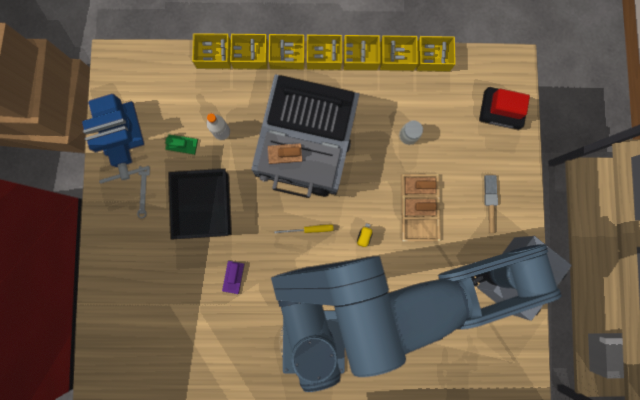

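View pics/scene0.png

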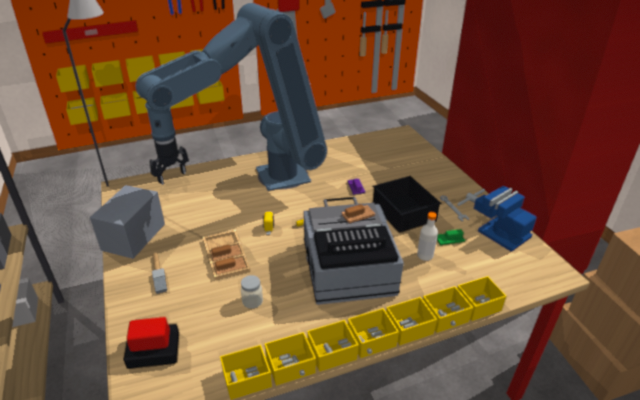

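The top view shows the extractor at about (305,135), the block on its flap at (285,153), the tray at (421,208) with its empty pocket at (421,230), and the tub at (200,204). Next I'll measure them.

```bash
cat > m.py <<'E'
from h import *
def rect(xy):
    (c,s,a)=cv2.minAreaRect(xy.astype(np.float32)); return np.round(c,4),np.round(s,4),round(a,2)
if __name__=='__main__':
    f=np.load('top0.npz');p,W=f['p'],f['W']
    v,u=np.mgrid[0:400,0:640]
    def reg(u0,u1,v0,v1,z0,z1):
        m=(u>=u0)&(u<u1)&(v>=v0)&(v<v1)&(W[...,2]>z0)&(W[...,2]<z1); return m
    for n,a in dict(bench=(330,345,210,220,-.05,.05),tray=(396,446,170,246,.012,.024),trayall=(400,442,174,245,.008,.06),tub=(160,240,160,245,.085,.105),hood=(245,365,70,145,.178,.19),flap=(245,365,125,200,.155,.176),flapbar=(262,325,176,200,.14,.176),sole=(255,315,135,170,.176,.19),grip=(255,315,135,170,.2,.215),blk=(255,315,135,170,.178,.22), ext=(235,370,60,205,.15,.23)).items():
        m=reg(*a);q=W[m]; print(n,m.sum(),np.round(np.median(q,0),4),rect(q[:,:2]) if len(q)>4 else '')
    m=reg(255,318,132,172,.17,.22)
    for r in range(138,170,2): print(r,' '.join('%3d'%(1000*W[r,c,2]) for c in range(258,312,2)))
    b=cv2.resize(p[120:205,240:350],None,fx=7,fy=7,interpolation=cv2.INTER_CUBIC); save(b,'crop.png')
E
python3 m.py
```

```text
bench 150 [ 4.238e-01 -8.180e-02  1.000e-04] (array([ 0.4238, -0.0818]), array([0.0321, 0.0486]), 0.25)
tray 1140 [ 0.4745 -0.3543  0.0177] (array([ 0.4503, -0.3663]), array([0.151 , 0.2397]), 83.24)
trayall 1912 [ 0.4672 -0.3641  0.0182] (array([ 0.4447, -0.3683]), array([0.1417, 0.2412]), 89.32)
tub 812 [0.4524 0.3767 0.0942] (array([0.452 , 0.3751]), array([0.2236, 0.1906]), 3.93)
hood 3211 [0.7392 0.0131 0.1839] (array([0.7195, 0.0164]), array([0.2501, 0.2207]), 78.14)
flap 3798 [0.5867 0.0247 0.1681] (array([0.6015, 0.0433]), array([0.2802, 0.2582]), 77.46)
flapbar 473 [0.5141 0.0301 0.1687] (array([0.4987, 0.047 ]), array([0.1592, 0.0674]), 89.37)
sole 414 [0.5905 0.1049 0.1815] (array([0.5996, 0.0832]), array([0.1735, 0.1049]), 86.19)
grip 191 [0.6012 0.0764 0.2069] (array([0.6022, 0.0762]), array([0.0288, 0.0686]), 4.75)
blk 560 [0.5972 0.0891 0.1855] (array([0.593 , 0.0788]), array([0.0853, 0.1586]), 0.3)
ext 8897 [0.6675 0.0278 0.1769] (array([0.6538, 0.0317]), array([0.2806, 0.3655]), 77.48)Traceback (most recent call last):
  File "m.py", line 12, in <module>
    for r in range(138,170,2): print(r,' '.join('%3d'%(1000*W[r,c,2]) for c in range(258,312,2)))
                                       ~~~~~~~~^^^^^^^^^^^^^^^^^^^^^^^^^^^^^^^^^^^^^^^^^^^^^^^^^
  File "m.py", line 12, in <genexpr>
    for r in range(138,170,2): print(r,' '.join('%3d'%(1000*W[r,c,2]) for c in range(258,312,2)))
                                                ~~~~~^^~~~~~~~~~~~~~~
ValueError: cannot convert float NaN to integer
```

```bash
cat > m2.py <<'E'
from m import *
f=np.load('top0.npz');p,W=f['p'],f['W']
v,u=np.mgrid[0:400,0:640]
def mk(u0,u1,v0,v1,z0,z1): return ((u>=u0)&(u<u1)&(v>=v0)&(v<v1)&(W[...,2]>z0)&(W[...,2]<z1)).astype(np.uint8)
def big(m):
    n,l,s,_=cv2.connectedComponentsWithStats(m); return l==1+np.argmax(s[1:,4])
for n,a in dict(sole=(255,315,135,170,.178,.187),blk=(255,315,135,170,.178,.22),hood=(245,365,70,145,.1795,.188),flap=(245,365,125,200,.163,.175)).items():
    m=big(cv2.morphologyEx(mk(*a),cv2.MORPH_OPEN,np.ones((2,2)))); q=W[m]; print(n,m.sum(),rect(q[:,:2]))
hb=mk(262,325,176,202,.155,.18)
# flap handle pixels in rotated frame
th=np.radians(-12.5); ex=np.array([np.cos(th),np.sin(th)]); ey=np.array([-ex[1],ex[0]])
q=W[mk(240,370,60,205,.1,.23)>0]; a=q[:,:2]@ex; b=q[:,:2]@ey
print('ext along',np.histogram(a,np.arange(a.min(),a.max()+.01,.01)),'across', np.percentile(b,[.2,1,99,99.8]))
for lo in np.arange(a.min(),a.min()+.08,.005):
    s=(a>=lo)&(a<lo+.005); print(round(lo,3),s.sum(),np.round(np.percentile(b[s],[0,5,50,95,100]),3) if s.sum() else '', np.round(np.median(q[s,2]),3) if s.sum() else '')
q=W[mk(396,446,170,250,.013,.022)>0]
q=q[np.argsort(q[:,0])]
# tray edges: per-row y extents
for r in range(172,246,4):
    s=W[r,396:446]; k=s[:,2]>.009; print(r,np.round(np.nanmedian(s[k,0]),4),np.round([s[k,1].min(),s[k,1].max()],4) if k.any() else '', k.sum(),(np.nan_to_num(s[6:44:2,2])*1000).astype(int))
for r in range(138,170,2): print(r,' '.join('%3d'%(1000*np.nan_to_num(W[r,c,2])) for c in range(258,312,2)))
b=np.hstack([cv2.resize(p[120:205,245:345],None,fx=4,fy=4,interpolation=cv2.INTER_CUBIC),cv2.resize(p[165:250,395:450],None,fx=4,fy=4,interpolation=cv2.INTER_CUBIC)]); save(b,'crop.png')
E
python3 m2.py
```

```text
sole 140 (array([0.595, 0.121]), array([0.0545, 0.0361]), 3.68)
blk 518 (array([0.5981, 0.0883]), array([0.056 , 0.1015]), 5.3)
hood 1542 (array([0.7405, 0.0061]), array([0.2424, 0.1433]), 73.54)
flap 2330 (array([0.5954, 0.0529]), array([0.2153, 0.1887]), 59.5)
ext along (array([123,  26,  36,  97, 365, 283, 281, 287, 276, 298, 306, 293, 282,
       255, 250, 269, 271, 245, 249, 363, 332, 294, 271, 275, 276, 269,
       270, 277, 264, 318, 428, 166, 160, 264, 273, 226,  18]), array([0.44873247, 0.45873247, 0.46873247, 0.47873247, 0.48873247,
       0.49873247, 0.50873247, 0.51873247, 0.52873247, 0.53873247,
       0.54873247, 0.55873247, 0.56873247, 0.57873247, 0.58873247,
       0.59873247, 0.60873247, 0.61873247, 0.62873247, 0.63873247,
       0.64873247, 0.65873247, 0.66873247, 0.67873247, 0.68873247,
       0.69873247, 0.70873247, 0.71873247, 0.72873247, 0.73873247,
       0.74873247, 0.75873247, 0.76873247, 0.77873247, 0.78873247,
       0.79873247, 0.80873247, 0.81873247])) across [0.03075522 0.03456527 0.30911712 0.31167747]
0.449 68 [0.115 0.119 0.17  0.223 0.23 ] 0.169
0.45
[... 3569 characters left out ...]
 183 182 170 161 171 172 170
158 154 170 171 174 163 169 176 180 177 184 179 173 177 180 185 186 174 182 186 185 175 179 169 168 172 174 170
160 158 167 171 169 167 167 176 181   0 178 179 181 176 180 178 178 177 184 175 184 178 180 177 166 168 170 166
162 154 173 164 173 166 167 180 183 178 180 180 184 176 175 172 173 166 172 167 171 176 173 167 170 174 173 170
164 165 170 170 169 174 173 170 170 171 170 168 176 173 171 175 168 162 170 165 166 170 171 171 177 168 164 169
166 164 174 171 170 171 172 170 166 169 169 170 167 172 167 167 168 180 166 166 168 166 172 169 164 176 171 163
168 169 173 167 170 173 173 173 175 166 168 166 168 167 174 170 168 167 176 167 169 175 169 170 175 164 169 168
```

View pics/crop.png

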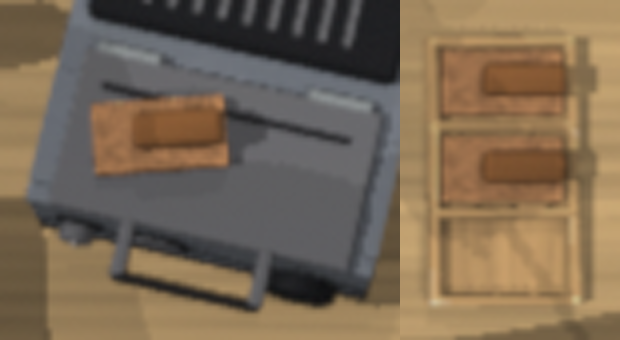

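The crop shows the block's toe pointing left (+y), with its sole corners at about (268,146), (301,144), (302,161) and (269,164). The tray's outer corners are near (402,174) and (439,240). Next I'll intersect the pixel rays with the known heights and check the sizes.

```bash
cat >> h.py <<'E'
def ray(name,uv,z):
    c=get_calibration(name); K=np.array([[c['fx'],0,c['cx']],[0,c['fy'],c['cy']],[0,0,1]])
    n=cv2.undistortPoints(np.array(uv,float).reshape(-1,1,2),K,np.array(c['D'])).reshape(-1,2)
    Rm=cv2.Rodrigues(np.array(c['rvec'],float))[0]
    d=np.c_[n,np.ones(len(n))]@Rm; o=-np.array(c['tvec']).reshape(3)@Rm
    return (o+d*((z-o[2])/d[:,2])[:,None])[:,:2]
E
python3 - <<'E'
from h import *
def s(P,n):
    print(n,np.round(P.mean(0),4),'sides',np.round([np.linalg.norm(P[i]-P[i-1]) for i in range(len(P))],4),'ang',np.round([np.degrees(np.arctan2(*(P[i]-P[i-1])[::-1])) for i in range(len(P))],1))
cr=lambda L,x0,y0,o:[(x0+(x-o)/4-.375,y0+y/4-.375) for x,y in L]
s(ray('top',cr([(430,37),(579,37),(579,302),(431,302)],395,165,400),.018),'tray TL TR BR BL')
s(ray('top',cr([(442,223),(568,223),(568,297),(442,297)],395,165,400),.018),'pocket')
s(ray('top',cr([(91,104),(225,95),(229,165),(97,175)],245,120,0),.182),'sole')
s(ray('top',cr([(135,110),(223,107),(224,141),(136,147)],245,120,0),.208),'grip')
s(ray('top',cr([(113,276),(256,307)],245,120,0),.168),'handle')
p=np.load('top0.npz')['p'];W=np.load('top0.npz')['W']
# tray mask: subpixel from dark sole of block_b/c red soles
hsv=cv2.cvtColor(p,cv2.COLOR_RGB2HSV)
for nm,(u0,u1,v0,v1,z) in dict(b=(402,440,194,219,.017),c=(402,440,173,197,.017),blk=(262,308,140,168,.182)).items():
    m=np.zeros(p.shape[:2],np.uint8); sub=hsv[v0:v1,u0:u1]
    m[v0:v1,u0:u1]=((sub[...,0]<11)&(sub[...,1]>95)).astype(np.uint8)
    vv,uu=np.nonzero(m); P=ray('top',np.c_[uu,vv],z); print(nm,len(uu),cv2.minAreaRect(P.astype(np.float32)))
E
```

```text
tray TL TR BR BL [ 0.4505 -0.3673] sides [0.2268 0.129  0.2274 0.1263] ang [ -0.5 -89.5 178.8  90.2]
pocket [ 0.3726 -0.3662] sides [0.0628 0.108  0.0629 0.1076] ang [ -0.7 -89.7 178.9  90.2]
sole [0.5993 0.0903] sides [0.0561 0.1042 0.0553 0.1023] ang [   5.7  -85.6 -176.3   94.8]
grip [0.6008 0.0746] sides [0.0287 0.0672 0.0264 0.0671] ang [   2.3  -87.5 -177.8   94.4]
handle [0.4786 0.071 ] sides [0.1136 0.1136] ang [  78.1 -101.9]Traceback (most recent call last):
  File "<stdin>", line 16, in <module>
  File "h.py", line 17, in ray
    n=cv2.undistortPoints(np.array(uv,float).reshape(-1,1,2),K,np.array(c['D'])).reshape(-1,2)
      ~~~~~~~~~~~~~~~~~~~^^^^^^^^^^^^^^^^^^^^^^^^^^^^^^^^^^^^^^^^^^^^^^^^^^^^^^^
cv2.error: OpenCV(4.12.0) /io/opencv/modules/calib3d/src/undistort.dispatch.cpp:347: error: (-215:Assertion failed) CV_IS_MAT(_src) && CV_IS_MAT(_dst) && (_src->rows == 1 || _src->cols == 1) && (_dst->rows == 1 || _dst->cols == 1) && _src->cols + _src->rows - 1 == _dst->rows + _dst->cols - 1 && (CV_MAT_TYPE(_src->type) == CV_32FC2 || CV_MAT_TYPE(_src->type) == CV_64FC2) && (CV_MAT_TYPE(_dst->type) == CV_32FC2 || CV_MAT_TYPE(_dst->type) == CV_64FC2) in function 'cvUndistortPointsInternal'
```

```bash
cat > g.py <<'E'
from h import *
def go(x,y,z,ang,o=None):
    o=o or get_obs(); R0=R.from_rotvec(o['eef_rot']); a=np.radians(ang)
    best=None
    for k in(0,np.pi):
        Y=np.array([np.cos(a+k),np.sin(a+k),0]);Z=np.array([0,0,-1.]);X=np.cross(Y,Z)
        r=(R0.inv()*R.from_matrix(np.c_[X,Y,Z])).as_rotvec()
        if best is None or np.linalg.norm(r)<np.linalg.norm(best): best=r
    print('shift',np.round(R0.inv().apply(np.array([x,y,z])-o['tcp_pos'])/.06,3),'turn',np.round(np.degrees(best)/6,2),'tcp',np.round(o['tcp_pos'],4),'t',round(o['t'],2))
if __name__=='__main__':
    import sys; go(*map(float,sys.argv[1:]))
E
python3 g.py .601 .075 .30 5
```

```text
shift [ 9.506 -5.769 -0.828] turn [-1.000e-02 -1.000e-02 -1.138e+01] tcp [ 0.2474 -0.4907  0.2496] t 0.1
```

Call:
{"api": "step_arm", "payload": {
  "moves": [
    [[60, 0.8, -0.5, -0.4, 0, 0, -1.3], [60, 1.6, -1.0, -0.83, 0, 0, -2.8], [60, 2.5, -1.5, -0.83, 0, 0, -4.3], [60, 3.3, -2.0, -0.83, 0, 0, -5.8], [60, 4.1, -2.5, -0.83, 0, 0, -7.3], [60, 5.0, -3.0, -0.83, 0, 0, -8.8], [60, 5.8, -3.5, -0.83, 0, 0, -10.2], [60, 6.6, -4.0, -0.83, 0, 0, -11.38]]
  ]
}}

```text
t: 1.1
tcp_pos: [0.4937, -0.0968, 0.2999]
eef_rot: [-2.117, -2.321, 0.0]
force: [0.6, -0.5, -0.5]
grip_width: 0.0601
gripper_force: 0.0
```

```bash
python3 g.py .601 .075 .26 5
```

```text
shift [2.687 2.043 0.664] turn [-0.   -0.    0.05] tcp [ 0.4937 -0.0968  0.2999] t 1.1
```

Call:
{"api": "step_arm", "payload": {
  "moves": [
    [[55, 0.7, 0.5, 0, 0, 0, 0], [55, 1.4, 1.0, 0, 0, 0, 0], [55, 2.0, 1.55, 0.2, 0, 0, 0], [55, 2.687, 2.043, 0.5, 0, 0, 0], [55, 2.687, 2.043, 0.8, 0, 0, 0], [55, 2.687, 2.043, 0.8, 0, 0, 0]]
  ]
}}

```text
t: 1.85
tcp_pos: [0.6, 0.0734, 0.2498]
eef_rot: [-2.118, -2.315, 0.005]
force: [-0.0, -0.8, -0.5]
grip_width: 0.0549
gripper_force: 0.0
```

Run:
```python
from g import *
p,W=cloud('top'); a=cv2.resize(p[90:200,230:370],None,fx=4,fy=4,interpolation=cv2.INTER_CUBIC)
q,W=cloud('scene'); b=cv2.resize(q[150:290,280:420],None,fx=4,fy=4,interpolation=cv2.INTER_CUBIC)
save(q,'s1.png');save(b,'s1c.png')
go(.601,.075,.204,5)
```

```text
shift [0.043 0.004 0.804] turn [-0.  0.  0.] tcp [0.601  0.0724 0.2522] t 1.95
```

View pics/s1c.png

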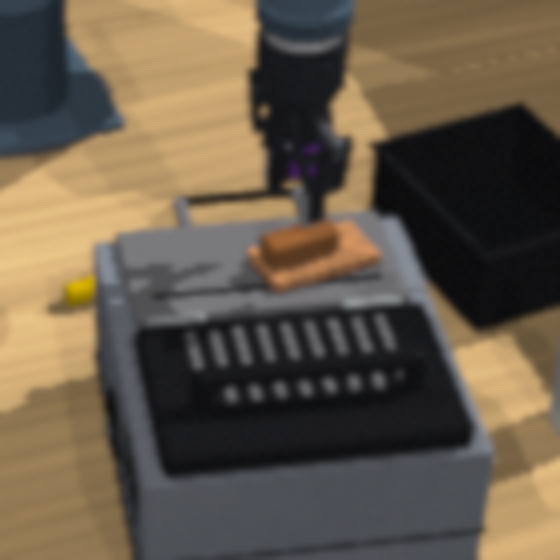

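The gripper (crop x≈305) lines up with the block's wooden grip (crop x≈300), so I'll descend and grasp.

Call:
{"api": "step_arm", "payload": {
  "moves": [
    [[55, 0.04, 0, 0.4, 0, 0, 0], [55, 0.04, 0, 0.8, 0, 0, 0], [55, 0.04, 0, 0.8, 0, 0, 0], [10, 0.04, 0, 0.8, 0, 0, 0], [10, 0.04, 0, 0.8, 0, 0, 0], [10, 0.04, 0, 0.8, 0, 0, 0], [10, 0.04, 0, 0.8, 0, 0, 0], [10, 0.04, 0, 0.8, 0, 0, 0]]
  ],
  "force": 35
}}

```text
t: 2.95
tcp_pos: [0.602, 0.0748, 0.2062]
eef_rot: [2.12, 2.314, 0.003]
force: [-0.1, -0.3, 6.5]
grip_width: 0.0274
gripper_force: 36.0
```

```bash
python3 g.py .601 .075 .30 5
```

```text
shift [ 0.004 -0.011 -1.564] turn [0.04 0.01 0.  ] tcp [0.602  0.0748 0.2062] t 2.95
```

Call:
{"api": "step_arm", "payload": {
  "moves": [
    [[10, 0, 0, -0.8, 0, 0, 0], [10, 0, 0, -1.5, 0, 0, 0], [10, 0, 0, -1.5, 0, 0, 0], [10, 0, 0, -1.5, 0, 0, 0]]
  ]
}}

```text
t: 3.45
tcp_pos: [0.6005, 0.0752, 0.2936]
eef_rot: [-2.121, -2.316, 0.001]
force: [1.1, -0.0, -1.3]
grip_width: 0.0272
gripper_force: 35.2
```

```bash
python3 g.py .375 -.381 .20 -0.8
```

```text
shift [-7.244 -4.41   1.563] turn [-0.01 -0.    0.97] tcp [0.6005 0.0752 0.2936] t 3.45
```

Call:
{"api": "step_arm", "payload": {
  "moves": [
    [[10, -0.7, -0.42, 0, 0, 0, 0], [10, -1.5, -0.9, 0, 0, 0, 0.2], [10, -2.35, -1.42, 0, 0, 0, 0.4], [10, -3.2, -1.94, 0, 0, 0, 0.6], [10, -4.05, -2.46, 0, 0, 0, 0.8], [10, -4.9, -2.98, 0.1, 0, 0, 0.97], [10, -5.7, -3.46, 0.2, 0, 0, 0.97], [10, -6.3, -3.83, 0.3, 0, 0, 0.97]]
  ]
}}

```text
t: 4.45
tcp_pos: [0.4032, -0.3229, 0.2741]
eef_rot: [-2.236, -2.202, -0.0]
force: [0.3, 0.0, -0.9]
grip_width: 0.0271
gripper_force: 35.1
```

```bash
python3 g.py .375 -.381 .14 -0.8
```

```text
shift [-0.982 -0.45   2.234] turn [-0.02 -0.02 -0.01] tcp [ 0.4032 -0.3229  0.2741] t 4.45
```

Call:
{"api": "step_arm", "payload": {
  "moves": [
    [[10, -0.5, -0.22, 0.7, 0, 0, 0], [10, -0.98, -0.45, 1.5, 0, 0, 0], [10, -0.98, -0.45, 2.23, 0, 0, 0], [10, -0.98, -0.45, 2.23, 0, 0, 0], [10, -0.98, -0.45, 2.23, 0, 0, 0]]
  ]
}}

```text
t: 5.08
tcp_pos: [0.3777, -0.38, 0.143]
eef_rot: [2.236, 2.206, 0.0]
force: [0.7, -0.7, 0.2]
grip_width: 0.0274
gripper_force: 35.1
```

Run:
```python
from g import *
p,W=cloud('top'); a=cv2.resize(p[165:265,385:485],(560,560),interpolation=cv2.INTER_CUBIC)
q,V=cloud('scene'); b=cv2.resize(q[200:300,180:280],(560,560),interpolation=cv2.INTER_CUBIC)
save(cv2.resize(np.hstack([a,b]),(800,400)),'s2.png'); np.savez('s2.npz',p=p,W=W,q=q,V=V)
go(.375,-.381,.043,-.8)
```

```text
shift [-0.002 -0.059  1.687] turn [0.02 0.03 0.01] tcp [ 0.3783 -0.3807  0.1443] t 5.17
```

View pics/s2.png

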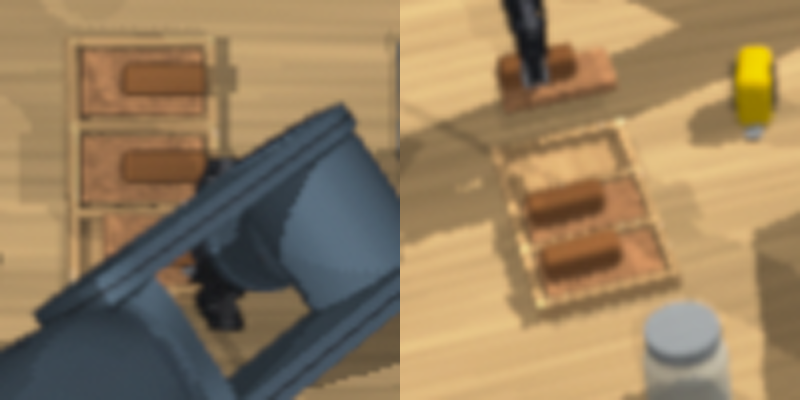

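Run:
```python
from g import *
d=np.load('s2.npz'); p,W,q,V=(d[k] for k in('p','W','q','V'))
f=lambda x,y:(385+x/4-.375,165+y/4-.375); print('top toe corner (104,212)',ray('top',[f(104,212)],.119))
g=lambda x,y:(180+(x-400)/4-.375,200+y/4-.375)
print('scene front-right(toe,+x) top',ray('scene',[g(617,75),g(608,50),g(503,97)],.119))
# same tray refs in scene: outer corners (497,152)?(625,122),(680,280),(540,312)
print('tray scene',ray('scene',[g(497,150),g(623,120),g(680,277),(g(540,305))],.018))
m=(V[...,2]>.112)&(V[...,2]<.126)&(abs(V[...,0]-.375)<.06)&(abs(V[...,1]+.366)<.08)
P=V[m]; print('scene depth sole',m.sum(),np.percentile(P,[2,10,50,90,98],axis=0).round(4))
m=(W[...,2]>.110)&(W[...,2]<.128)&(abs(W[...,0]-.375)<.06)&(abs(W[...,1]+.366)<.08)
P=W[m]; print('top depth sole',m.sum(),np.percentile(P,[2,10,50,90,98],axis=0).round(4))
```

```text
top toe corner (104,212) [[ 0.40613606 -0.31138637]]
scene front-right(toe,+x) top [[ 0.39719764 -0.30768174]
 [ 0.35665863 -0.30700914]
 [ 0.39286835 -0.41196452]]
tray scene [[ 0.33938803 -0.42175809]
 [ 0.33695642 -0.29826097]
 [ 0.57055666 -0.30114167]
 [ 0.56237859 -0.424044  ]]
scene depth sole 198 [[ 0.355  -0.4126  0.1123]
 [ 0.3672 -0.4042  0.1146]
 [ 0.3964 -0.3473  0.119 ]
 [ 0.4086 -0.3164  0.1232]
 [ 0.4101 -0.3104  0.1255]]
top depth sole 122 [[ 0.3508 -0.374   0.1123]
 [ 0.3545 -0.3666  0.1151]
 [ 0.392  -0.3321  0.1193]
 [ 0.4048 -0.3142  0.1244]
 [ 0.4052 -0.3119  0.1267]]
```

Call:
{"api": "step_arm", "payload": {
  "moves": [
    [[10, -0.03, -0.04, 0.6, 0, 0, 0], [10, -0.03, -0.04, 1.1, 0, 0, 0], [10, -0.03, -0.04, 1.4, 0, 0, 0], [10, -0.03, -0.04, 1.4, 0, 0, 0], [10, -0.03, -0.04, 1.4, 0, 0, 0]]
  ]
}}

```text
t: 5.8
tcp_pos: [0.3758, -0.3827, 0.06]
eef_rot: [2.234, 2.204, -0.001]
force: [-0.7, -0.4, -1.6]
grip_width: 0.0272
gripper_force: 35.1
```

Run:
```python
from g import *
T=[]
for i in range(2):
    p,W=cloud('top'); q,V=cloud('scene'); T.append(get_obs()['tcp_pos'])
print(np.round(T,4)); np.savez('s3.npz',p=p,W=W,q=q,V=V)
go(.376,-.3825,.041,-.8)
b=cv2.resize(q[195:265,195:265],(560,560),interpolation=cv2.INTER_CUBIC); save(b,'s3.png')
```

```text
[[ 0.3757 -0.3827  0.06  ]
 [ 0.3754 -0.3823  0.0595]]
shift [-0.002  0.01   0.308] turn [0.01 0.02 0.  ] tcp [ 0.3754 -0.3823  0.0595] t 6.0
```

View pics/s3.png

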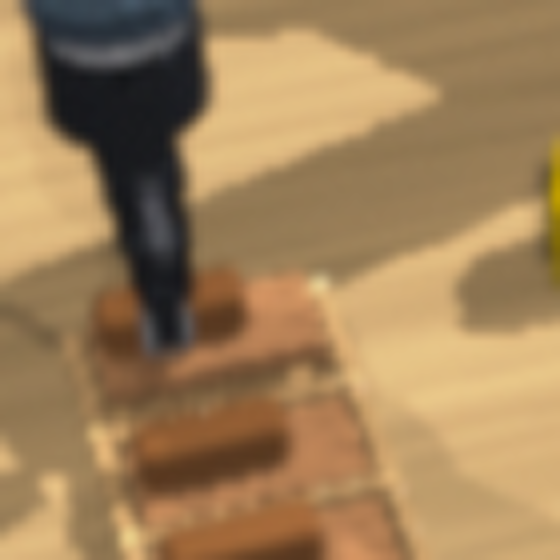

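The block sits over the empty pocket at crop (210,330), square with its neighbours. I'll lower it in.

Call:
{"api": "step_arm", "payload": {
  "moves": [
    [[10, 0, 0, 0.1, 0, 0, 0], [10, 0, 0, 0.2, 0, 0, 0], [10, 0, 0, 0.29, 0, 0, 0], [10, 0, 0, 0.29, 0, 0, 0], [10, 0, 0, 0.29, 0, 0, 0]]
  ]
}}

```text
t: 6.62
tcp_pos: [0.3747, -0.3817, 0.041]
eef_rot: [-2.236, -2.206, 0.0]
force: [-0.7, 1.3, 4.7]
grip_width: 0.0274
gripper_force: 36.1
```

Call:
{"api": "step_arm", "payload": {
  "moves": [
    [[45, 0, 0, 0, 0, 0, 0], [45, 0, 0, 0, 0, 0, 0], [45, 0, 0, -0.1, 0, 0, 0], [45, 0, 0, -0.7, 0, 0, 0], [45, 0, 0, -1.7, 0, 0, 0], [45, 0, 0, -2.7, 0, 0, 0], [45, 0, 0, -3.7, 0, 0, 0], [45, 0, 0, -3.7, 0, 0, 0]]
  ]
}}

```text
t: 7.62
tcp_pos: [0.3765, -0.384, 0.2691]
eef_rot: [2.228, 2.198, -0.004]
force: [0.4, 0.9, -0.8]
grip_width: 0.0453
gripper_force: 0.0
```

```bash
python3 g.py .4795 .0705 .26 -12.5
```

```text
shift [7.6   1.612 0.087] turn [0.07 0.09 1.95] tcp [ 0.3765 -0.384   0.2691] t 7.62
```

Next I'll move toward the flap handle and check the block's placement from there.

Call:
{"api": "step_arm", "payload": {
  "moves": [
    [[35, 0.8, 0.17, 0, 0, 0, 0.3], [35, 1.7, 0.36, 0, 0, 0, 0.7], [35, 2.6, 0.55, 0, 0, 0, 1.1], [35, 3.5, 0.74, 0, 0, 0, 1.5], [35, 4.4, 0.93, 0, 0, 0, 1.95], [35, 5.3, 1.12, 0, 0, 0, 1.95], [35, 6.2, 1.31, 0, 0, 0, 1.95], [35, 7.1, 1.5, 0, 0, 0, 1.95]]
  ]
}}

```text
t: 8.62
tcp_pos: [0.4705, 0.0448, 0.2622]
eef_rot: [-2.45, -1.966, 0.001]
force: [1.3, -0.5, -0.7]
grip_width: 0.0349
gripper_force: 0.0
```

Run:
```python
from g import *
p,W=cloud('top'); q,V=cloud('scene')
a=cv2.resize(p[165:250,390:450],(395,560),interpolation=cv2.INTER_CUBIC);b=cv2.resize(q[220:290,190:260],(400,400),interpolation=cv2.INTER_CUBIC)
save(np.hstack([a,np.vstack([b,np.zeros((160,400,3),np.uint8)])]),'s4.png')
m=(W[...,2]>.033)&(W[...,2]<.055)&(W[...,0]<.41)&(W[...,0]>.33)&(W[...,1]<-.3)&(W[...,1]>-.43)
print(m.sum(),cv2.minAreaRect(W[m][:,:2].astype(np.float32)),np.median(W[m],0))
go(.4795,.0705,.2,-12.5)
```

```text
167 ((0.37384113669395447, -0.3801175057888031), (0.06809146702289581, 0.02726285718381405), 89.98310852050781) [ 0.37344623 -0.37779599  0.04303028]
shift [0.398 0.069 1.037] turn [-0.01 -0.02  0.06] tcp [0.4705 0.0479 0.2622] t 8.72
```

View pics/s4.png

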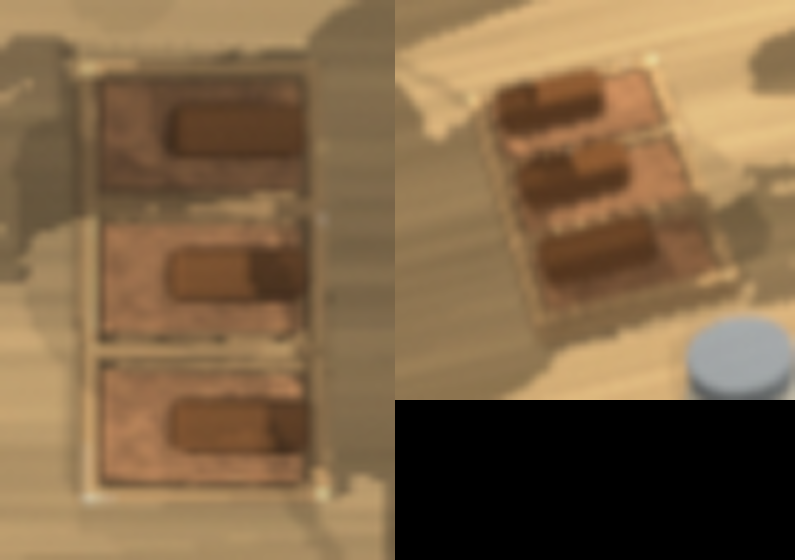

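The block lies flat in the empty pocket, toe left like the other two. Next is the handle.

Call:
{"api": "step_arm", "payload": {
  "moves": [
    [[35, 0.4, 0.07, 0, 0, 0, 0], [35, 0.4, 0.07, 0.5, 0, 0, 0], [35, 0.4, 0.07, 0.9, 0, 0, 0], [35, 0.4, 0.07, 0.9, 0, 0, 0]]
  ]
}}

```text
t: 9.22
tcp_pos: [0.4783, 0.0651, 0.2067]
eef_rot: [-2.448, -1.964, 0.006]
force: [0.2, -0.3, 0.3]
grip_width: 0.0351
gripper_force: 0.0
```

```bash
python3 g.py .4795 .0705 .164 -12.5
```

```text
shift [0.094 0.004 0.712] turn [-0.05  0.01 -0.  ] tcp [0.4783 0.0651 0.2067] t 9.22
```

Call:
{"api": "step_arm", "payload": {
  "moves": [
    [[35, 0.09, 0, 0.3, 0, 0, 0], [35, 0.09, 0, 0.7, 0, 0, 0], [35, 0.09, 0, 0.7, 0, 0, 0], [0, 0.09, 0, 0.7, 0, 0, 0], [0, 0.09, 0, 0.7, 0, 0, 0], [0, 0.09, 0, 0.7, 0, 0, 0], [0, 0.09, 0, 0.7, 0, 0, 0]]
  ],
  "force": 20
}}

```text
t: 10.1
tcp_pos: [0.4805, 0.0708, 0.1682]
eef_rot: [-2.449, -1.966, 0.001]
force: [-5.4, 0.4, 4.0]
grip_width: 0.0092
gripper_force: 20.9
```

Run:
```python
from g import *
o=get_obs();print(o['tcp_pos'],o['force'],o['grip_width'])
# swing: hinge 173 back of handle; rows in tool axes: y=+a, z=-up
r=173/60
for t in np.arange(0,1.95,.12): print(round(t,2),'ty %.2f tz %.2f'%(r*(1-np.cos(t)),-r*np.sin(t)))
```

```text
[0.48050523 0.07079261 0.16816658] [-5.38857754  0.40768268  4.00150479] 0.009244780584379216
0.0 ty 0.00 tz -0.00
0.12 ty 0.02 tz -0.35
0.24 ty 0.08 tz -0.69
0.36 ty 0.18 tz -1.02
0.48 ty 0.33 tz -1.33
0.6 ty 0.50 tz -1.63
0.72 ty 0.72 tz -1.90
0.84 ty 0.96 tz -2.15
0.96 ty 1.23 tz -2.36
1.08 ty 1.52 tz -2.54
1.2 ty 1.84 tz -2.69
1.32 ty 2.17 tz -2.79
1.44 ty 2.51 tz -2.86
1.56 ty 2.85 tz -2.88
1.68 ty 3.20 tz -2.87
1.8 ty 3.54 tz -2.81
1.92 ty 3.87 tz -2.71
```

Call:
{"api": "step_arm", "payload": {
  "moves": [
    [[0, 0, 0.02, -0.35, 0, 0, 0], [0, 0, 0.08, -0.69, 0, 0, 0], [0, 0, 0.18, -1.02, 0, 0, 0], [0, 0, 0.33, -1.33, 0, 0, 0], [0, 0, 0.5, -1.63, 0, 0, 0], [0, 0, 0.72, -1.9, 0, 0, 0], [0, 0, 0.96, -2.15, 0, 0, 0], [0, 0, 1.23, -2.36, 0, 0, 0]]
  ]
}}

```text
t: 11.1
tcp_pos: [0.55, 0.0554, 0.3116]
eef_rot: [-2.446, -1.965, 0.006]
force: [-11.5, 1.6, 11.4]
grip_width: 0.0089
gripper_force: 20.5
```

Run:
```python
from g import *
# target angles about hinge from initial grip
h0=np.array([.4805,.0708,.168]);a=np.radians(-12.5);e=np.array([np.cos(a),np.sin(a),0]);r=.173
for t in (1.1,1.2,1.32,1.44,1.56,1.68,1.78,1.84):
    go(*(h0+e*r*(1-np.cos(t))+[0,0,r*np.sin(t)]),-12.5)
```

```text
shift [-0.001  0.388 -0.178] turn [-0.05  0.01  0.01] tcp [0.55   0.0554 0.3116] t 11.1
shift [-0.001  0.65  -0.297] turn [-0.05  0.01  0.01] tcp [0.55   0.0554 0.3116] t 11.1
shift [-0.001  0.979 -0.404] turn [-0.05  0.01  0.01] tcp [0.55   0.0554 0.3116] t 11.1
shift [-1.000e-03  1.318e+00 -4.720e-01] turn [-0.05  0.01  0.01] tcp [0.55   0.0554 0.3116] t 11.1
shift [-0.002  1.663 -0.498] turn [-0.05  0.01  0.01] tcp [0.55   0.0554 0.3116] t 11.1
shift [-2.000e-03  2.008e+00 -4.820e-01] turn [-0.05  0.01  0.01] tcp [0.55   0.0554 0.3116] t 11.1
shift [-2.000e-03  2.293e+00 -4.380e-01] turn [-0.05  0.01  0.01] tcp [0.55   0.0554 0.3116] t 11.1
shift [-2.000e-03  2.461e+00 -3.980e-01] turn [-0.05  0.01  0.01] tcp [0.55   0.0554 0.3116] t 11.1
```

Call:
{"api": "step_arm", "payload": {
  "moves": [
    [[0, 0, 0.37, -0.22, 0, 0, 0], [0, 0, 0.64, -0.34, 0, 0, 0], [0, 0, 0.97, -0.45, 0, 0, 0], [0, 0, 1.31, -0.52, 0, 0, 0], [0, 0, 1.66, -0.55, 0, 0, 0], [0, 0, 2.01, -0.53, 0, 0, 0], [0, 0, 2.3, -0.49, 0, 0, 0], [0, 0, 2.46, -0.44, 0, 0, 0]]
  ]
}}

```text
t: 12.1
tcp_pos: [0.6982, 0.0225, 0.3365]
eef_rot: [2.449, 1.965, 0.002]
force: [-1.3, 0.5, 2.9]
grip_width: 0.0091
gripper_force: 20.0
```

Run:
```python
from g import *
o=get_obs();print(o['tcp_pos'],o['force'],o['grip_width'])
q,V=cloud('scene');p,W=cloud('top');save(cv2.resize(np.hstack([q[120:320,250:450],p[40:240,200:400]]),(800,400)),'s5.png')
```

```text
[0.6981945  0.02248243 0.33652573] [-1.2668295   0.45792225  2.90009602] 0.009096585001573497
```

View pics/s5.png

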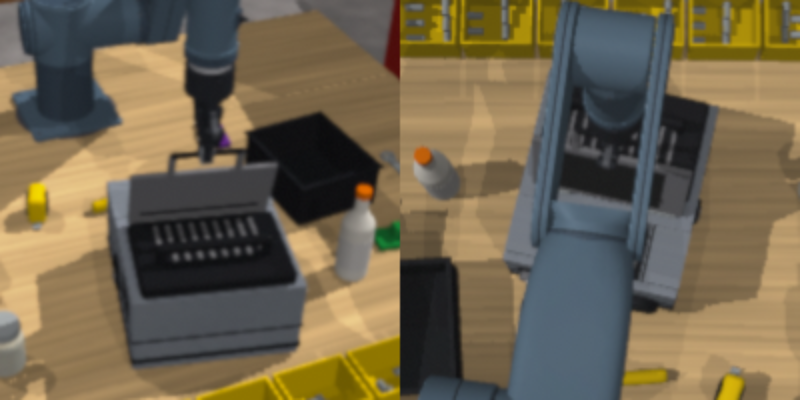

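The flap is swung past upright. I'll release the handle, retreat upward and pull back to see the cassette.

Call:
{"api": "step_arm", "payload": {
  "moves": [
    [[30, 0, 0, 0, 0, 0, 0], [30, 0, 0, 0, 0, 0, 0], [30, 0, 0, -0.4, 0, 0, 0], [30, 0, 0, -1.0, 0, 0, 0], [30, 0.8, -0.5, -1.0, 0, 0, 0], [30, 1.6, -1.1, -1.0, 0, 0, 0], [30, 2.4, -1.7, -1.0, 0, 0, 0], [30, 3.2, -2.3, -1.0, 0, 0, 0]]
  ]
}}

```text
t: 13.2
tcp_pos: [0.6028, 0.2417, 0.3949]
eef_rot: [-2.45, -1.966, 0.0]
force: [-0.1, 0.7, -0.1]
grip_width: 0.0299
gripper_force: 0.0
```

Run:
```python
from g import *
p,W=cloud('top'); np.savez('s6.npz',p=p,W=W); save(cv2.resize(p[70:210,220:380],(800,700),interpolation=cv2.INTER_CUBIC)[:600],'s6.png')
print(np.round(get_obs()['tcp_pos'],3))
```

```text
[0.599 0.249 0.396]
```

View pics/s6.png

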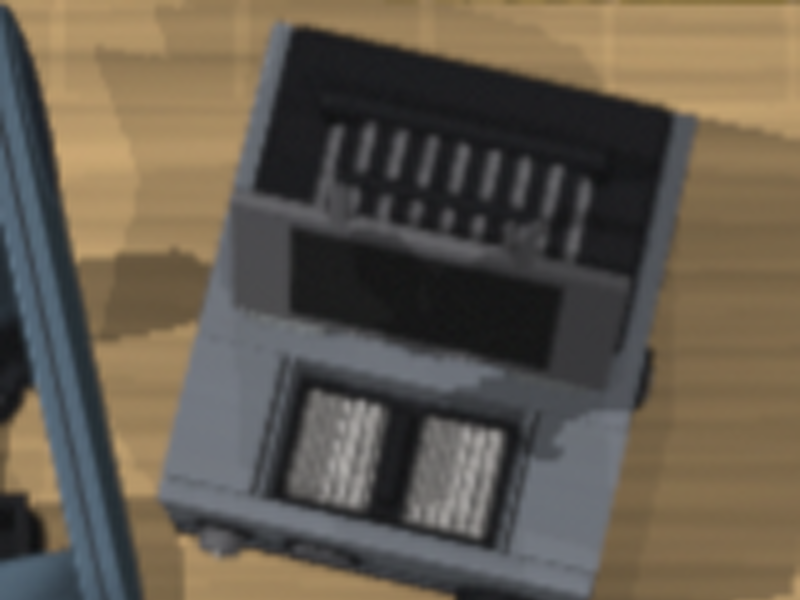

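The flap leans back and the cassette is visible: frame corners near crop (300,372) and (490,545), rib around (400,463).

Run:
```python
from g import *
d=np.load('s6.npz');W=d['W']
f=lambda L:[(220+x/5-.4,70+y/5-.4) for x,y in L]
P=ray('top',f([(300,374),(523,422),(493,547),(272,497)]),.123); print(P.round(4),P.mean(0).round(4),np.diff(P,axis=0))
Q=ray('top',f([(400,463)]),.157); print('rib eye',Q)
v,u=np.mgrid[0:400,0:640]
a=np.radians(-12.5);e=np.array([np.cos(a),np.sin(a)]);n=np.array([-e[1],e[0]])
m=(u>282)&(u<318)&(v>148)&(v<178)
for lo,hi in((.105,.13),(.144,.168)):
    k=m&(W[...,2]>lo)&(W[...,2]<hi)
    X=W[k][:,:2]; A=X@e;B=X@n; ok=(A>.51)&(A<.605)&(B>.1)&(B<.245)
    if hi>.15: ok&=(A>.53)&(A<.59)&(abs(B-.172)<.03)
    A,B=A[ok],B[ok]; print(lo,ok.sum(),np.percentile(A,[1,50,99]).round(4),np.percentile(B,[1,50,99]).round(4),W[k][ok][:,2].mean())
def w(A,B): print('world',(A*e+B*n).round(4))
w(.5575,.1724)
```

```text
[[ 0.64    0.1103]
 [ 0.6097 -0.0337]
 [ 0.5281 -0.0148]
 [ 0.5595  0.1272]] [0.5843 0.0473] [[-0.03028176 -0.14403889]
 [-0.08154611  0.01893901]
 [ 0.03135651  0.14196018]]
rib eye [[0.57612246 0.04458183]]
0.105 814 [0.5191 0.5596 0.6044] [0.1097 0.1615 0.2282] 0.11898010716618965
0.144 71 [0.5305 0.5583 0.587 ] [0.1666 0.1723 0.1783] 0.1562546542416356
world [0.5816 0.0476]
```

```bash
python3 g.py .583 .0475 .28 77.6
```

```text
shift [-3.351  0.451  1.909] turn [ 1.000e-02 -6.000e-02 -1.495e+01] tcp [0.5989 0.2492 0.3956] t 13.25
```

Call:
{"api": "step_arm", "payload": {
  "moves": [
    [[45, 0, 0, 0, 0, 0, -1.7], [45, -0.2, 0, 0.2, 0, 0, -3.4], [45, -0.8, 0.1, 0.5, 0, 0, -5.1], [45, -1.4, 0.2, 0.8, 0, 0, -6.8], [45, -2.0, 0.3, 1.1, 0, 0, -8.5], [45, -2.6, 0.35, 1.3, 0, 0, -10.2], [45, -3.1, 0.4, 1.5, 0, 0, -11.9], [45, -3.35, 0.45, 1.5, 0, 0, -13.5]]
  ]
}}

```text
t: 14.25
tcp_pos: [0.5859, 0.0364, 0.3037]
eef_rot: [-0.579, -3.085, 0.001]
force: [0.3, 0.2, 0.3]
grip_width: 0.0451
gripper_force: 0.0
```

```bash
python3 g.py .583 .0475 .21 77.6
```

```text
shift [0.107 0.157 1.561] turn [-0.01 -0.03 -1.48] tcp [0.5859 0.0364 0.3037] t 14.25
```

Call:
{"api": "step_arm", "payload": {
  "moves": [
    [[45, 0.1, 0.16, 0.5, 0, 0, -1.48], [45, 0.1, 0.16, 1.0, 0, 0, -1.48], [45, 0.1, 0.16, 1.5, 0, 0, -1.48], [45, 0.1, 0.16, 1.5, 0, 0, -1.48], [45, 0.1, 0.16, 1.5, 0, 0, -1.48]]
  ]
}}

```text
t: 14.88
tcp_pos: [0.5855, 0.0491, 0.2161]
eef_rot: [0.345, 3.121, 0.0]
force: [0.8, 0.6, 0.7]
grip_width: 0.045
gripper_force: 0.0
```

```bash
python3 g.py .583 .0475 .147 77.6
```

```text
shift [ 0.036 -0.035  1.152] turn [ 0.    0.01 -0.04] tcp [0.5855 0.0491 0.2161] t 14.88
```

Call:
{"api": "step_arm", "payload": {
  "moves": [
    [[45, 0.03, -0.03, 0.5, 0, 0, 0], [45, 0.03, -0.03, 1.0, 0, 0, 0], [45, 0.03, -0.03, 1.15, 0, 0, 0], [45, 0.03, -0.03, 1.15, 0, 0, 0], [0, 0.03, -0.03, 1.15, 0, 0, 0], [0, 0.03, -0.03, 1.15, 0, 0, 0], [0, 0.03, -0.03, 1.15, 0, 0, 0], [0, 0.03, -0.03, 1.15, 0, 0, 0]]
  ],
  "force": 60
}}

```text
t: 15.88
tcp_pos: [0.584, 0.048, 0.1477]
eef_rot: [0.345, 3.119, 0.001]
force: [-0.1, 2.7, 6.3]
grip_width: 0.011
gripper_force: 59.6
```

Call:
{"api": "step_arm", "payload": {
  "moves": [
    [[0, 0, 0, -0.2, 0, 0, 0], [0, 0, 0, -0.5, 0, 0, 0], [0, 0, 0, -0.9, 0, 0, 0], [0, 0, 0, -1.3, 0, 0, 0], [0, 0, 0, -1.8, 0, 0, 0], [0, 0, 0, -2.3, 0, 0, 0], [0, 0, 0, -2.6, 0, 0, 0], [0, 0, 0, -2.6, 0, 0, 0]]
  ]
}}

```text
t: 16.88
tcp_pos: [0.5833, 0.0476, 0.3036]
eef_rot: [0.345, 3.12, -0.001]
force: [-0.3, 0.6, -2.6]
grip_width: 0.011
gripper_force: 58.8
```

Run:
```python
from g import *
go(.452,.375,.26,77.6)
q,V=cloud('scene'); save(q[100:330,230:470],'s7.png')
```

```text
shift [3.329 4.846 0.717] turn [-0.    0.03 -0.04] tcp [0.5833 0.0476 0.3036] t 16.88
```

View pics/s7.png

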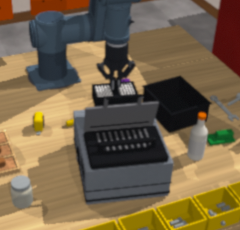

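The cassette hangs level in the fingers in front of the open flap, at about (115,93). I'll carry it to the tub.

Call:
{"api": "step_arm", "payload": {
  "moves": [
    [[0, 0.4, 0.2, 0, 0, 0, 0], [0, 0.9, 0.6, 0, 0, 0, 0], [0, 1.4, 1.1, 0, 0, 0, 0], [0, 1.8, 1.7, 0, 0, 0, 0], [0, 2.2, 2.4, 0, 0, 0, 0], [0, 2.6, 3.1, 0, 0, 0, 0], [0, 2.9, 3.7, 0, 0, 0, 0], [0, 3.1, 4.2, 0, 0, 0, 0]]
  ]
}}

```text
t: 17.92
tcp_pos: [0.4549, 0.3356, 0.3003]
eef_rot: [-0.343, -3.12, 0.003]
force: [0.5, -0.5, -2.3]
grip_width: 0.0112
gripper_force: 58.7
```

```bash
python3 g.py .452 .375 .24 77.6
```

```text
shift [0.187 0.633 1.003] turn [-0.02 -0.02 -0.03] tcp [0.4549 0.3356 0.3003] t 17.93
```

Call:
{"api": "step_arm", "payload": {
  "moves": [
    [[0, 0.1, 0.3, 0.2, 0, 0, 0], [0, 0.17, 0.55, 0.5, 0, 0, 0], [0, 0.19, 0.63, 0.8, 0, 0, 0], [0, 0.19, 0.63, 1.0, 0, 0, 0], [0, 0.19, 0.63, 1.0, 0, 0, 0], [0, 0.19, 0.63, 1.0, 0, 0, 0], [0, 0.19, 0.63, 1.0, 0, 0, 0], [0, 0.19, 0.63, 1.0, 0, 0, 0]]
  ]
}}

```text
t: 18.92
tcp_pos: [0.4538, 0.3737, 0.2426]
eef_rot: [0.345, 3.122, 0.001]
force: [0.9, 0.2, -2.3]
grip_width: 0.011
gripper_force: 58.6
```

Run:
```python
from g import *
q,V=cloud('scene');p,W=cloud('top'); go(.452,.375,.24,77.6)
m=(W[...,2]>.033)&(W[...,2]<.055)&(W[...,0]<.41)&(W[...,0]>.33)&(W[...,1]<-.3)&(W[...,1]>-.43)
print(m.sum(),cv2.minAreaRect(W[m][:,:2].astype(np.float32)),get_obs()['grip_width'])
save(q[80:330,180:500],'s8.png')
```

```text
shift [0.031 0.014 0.039] turn [ 0.    0.01 -0.04] tcp [0.4537 0.3738 0.2424] t 19.02
173 ((0.3737437129020691, -0.3792303502559662), (0.027247600257396698, 0.06850328296422958), 0.4132539927959442) 0.011131517108237933
```

View pics/s8.png

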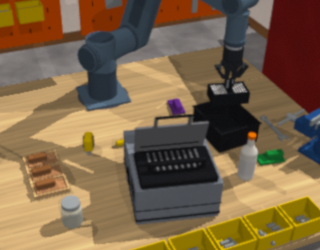

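The cassette is held level over the tub at about (228,92), the flap is open and the block is in its pocket. I'll hand in the job.

```bash
python3 -c "from rig import *; print(close_job())"
```

```text
the job is handed in; nothing more can be done
None
```

The job is handed in: the sanding block lies in the empty tray pocket with its toe like the others, the flap is open past upright, and the gripper holds the cassette level over the middle of the tub. The hand-in gave no verdict; this is from the last camera images and arm readings.

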